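# Clamp a circuit board in the contact jig

### The arm

A 6-joint arm with a two-finger parallel gripper is mounted at the origin on the work surface. World frame = base frame: x ahead of the robot, y to its left, z up, the work surface at z = 0. Lengths are in m, angles in rad, forces in N, time in s.
With the tool pointing down it reaches from about 0.15 to 0.775 m from the base axis. Payload 6.1 kg.
Tool frame: the origin (TCP) lies on the centre line of the jaws, within the pads' length; the fingertips stand 25 mm ahead of it and the grasp point (between the pads) lies 6 mm ahead of it; z points along the fingers, y is the line along which they close (so a half turn about z gives the same grasp; the last joint's range is limited). The gripper opens to 85 mm and grips with 20 to 120 N. Pads are 22 mm wide; open, the fingers measure 114 mm over their backs; the gripper's body (76 mm by 85 mm) begins 54 mm behind the grasp point. The pads swing forward as they close: fully open they stand 13 mm farther back than shut.
Start: joints at [-1.331, 0.126, -0.04, 1.405, 0, 1.571], TCP at [0.125, -0.51, 0.256] pointing down, gripper open.
Joint ranges: [-2.72, 2.72], [-0.95, 1.95], [-1.27, 1.35], [-1.78, 2.02], [-1.46, 1.47], [-3.14, 3.14]. Speed limits (rad/s): [2.39, 2.39, 3.01, 3.14, 3.14, 3.14].

### API

Orientations are given as a unit quaternion [x, y, z, w].
In Python, from plant import robot gives the robot as it stands. The module is installed in compiled form; this text tells all that it offers.
- The arm moves only by the tool step_arm, never from a script. Its argument "rows" is a list of rows, each a list of 3 entries, a list of its own where there are three numbers: the opening, from 0 (shut) to 1 (fully open), then the shift along the tool's x, y, z in m, then the turn about the tool's z in rad. A call has 1 to 20 rows; each row shifts and turns the commanded pose from where the row before left it, along the tool's axes as they then stand; what a row does not reach is not made up. A row lasts 1/12 s, in which the tool goes at most 41.7 mm and 7.16 degrees, less where a joint would pass 70% of its speed; a pose out of reach is approached as far as the arm can. A call is refused whole if a number of a shift passes 0.0417 or a number of a turn 0.125, either way. A call with a gripper value outside its range is refused whole. The fingers move at their own pace and stop on an object; "squeeze" is the grip in N (left out, the last holds). Time passes only in rows, so rows that do not move let the fingers close. It gives the time, the measured TCP pose, the force, the opening and the grip force at its end, in the units of the state.
- robot.get_obs(): the state, without advancing time (a new reading comes with each control period).
- robot.camera(name): name is "scene" or "side" or "wrist"; returns the picture (420x560x3 uint8, red, green, blue); there is no depth.
- robot.calibration(name): a dict with "K" (3x3 intrinsics, pixels), "pose" (4x4, takes a point from camera to world coordinates); the wrist camera has in their place "tool_from_camera" (4x4, takes a point from camera to tool coordinates, whose origin is the TCP and whose axes are the flange's). Camera axes: x right, y up, looking along -z (the intrinsics and any distortion apply to the point x, -y, -z); pixel columns grow to the right and rows downward; lengths in m; the calibration is good to about 2 mm. A picture is of the moment at which its call begins: read the wrist's pose just before it. calibration takes no time and is no camera call.
- robot.finish_job(): hands the job in; it is judged then, once.
Trained networks look in the newest picture that a camera, given by its name, has taken for a name from the list of things; names that differ only in an ending like _2 or _b are one class to them, and where a whole thing is asked for, a point or a joint stands for the part that bears it (a point fixed in the world has none). Each returns a list of dicts, best first, with "score" (0 to 1); they miss things now and then, are a little off and sometimes report something else, mostly with a low value. They report only what shows in the picture. A call takes as long as a camera call.
- robot.masks_of(camera, query): "mask" (420x560 bool, what is visible of it) and "location" ([column, row] in pixels, amid what is visible of it).
- robot.pinpoint(camera, query): "location" ([column, row] in pixels: a listed point, or the origin of a listed thing).
The state is a dict: "time": time; "joint_positions": joint angles; "qvel": joint speeds; "effort": joint torques, N m; "ee_pos": TCP position; "eef_rot": TCP orientation; "wrist_force": force on the tool from outside, world axes, zero at the start; "moment": the same for the moment, N m; "width": finger opening in m; "grip_force": force on a finger pad.
Only numpy, scipy, OpenCV 4.12 (cv2) and the standard library are available. Lean on these libraries where they do the work, as an engineer would, in place of code of your own. Each camera call takes 0.05 s, during which the arm holds its last target. There are 200 camera calls.

### The job

Clamp the circuit board in the jig: press the blue plunger pad gently but fully down against its spring, and while holding it down slide the orange keeper all the way home so that the pad stays trapped when you let go. Do not put more than 25 N on the pad, and leave the parts lying around where they are.

Things in the scene. Friction and masses are not known exactly. Their poses are not given: they have to be found in the camera images.
- jig_base: Grey base plate of the board-clamping jig, fixed to the bench, 220 x 150 x 12 mm; origin at the centre of its underside, +x along the 220 mm side, z up. It carries the press head: an aluminium block 124 x 72 mm (x, y), 29 mm high, its dark guide rails reaching 40 mm, parallel to the plate. The clamped board's green edge sticks out of the head's +x end.
- head_spot (a point): A point fixed on the base plate's top, nominally under the head's centre. The head stands on four stand-off legs whose length differs each time and is not measured: its underside is 0 to 40 mm above this point, and up to 2 mm off in x and y. Heights above the head's underside: blue pad's top when raised 57 mm, keeper plate 31 to 36 mm, keeper's bridge bar 60 to 74 mm.
- plunger (a joint): Spring plunger at the head's centre: blue flat press pad 84 x 26 mm (base x, y), 8 mm thick, on a shouldered stem. Value in m: 0 = up, 0.0105 = hard stop, straight down. Spring: 3 N to start, about 8 N at the stop. From 0.009 on the stem is below the keeper plate, which can then slide; once trapped it stays at about 0.009. More than 25 N on the pad (sum over the fingertips, sideways rub included) breaks the contacts.
- keeper (a joint): Orange keyhole keeper plate, sliding along base +x, with an orange bridge over the pad. Value in m: 0 = open, 0.024 = home at its end stop; starts at 0 to 0.003. Free to about 0.006, then blocked by the stem unless the plunger is held down. About 1.5 N friction (more when it rubs on the stem); stays where left.
- bar_spot (a point): A point fixed on the base plate, 12 mm towards base -x from head_spot: the keeper's bridge bar stands over it when the keeper is at 0 (plus the head's offset) and moves from there along base +x with the keeper. Bar 10 mm thick (x), 48 mm long (y), 14 mm high, on two posts 32 mm apart inside, 3 mm above the raised pad. Fingertips on the pad beside the bar can push it while pressing.
- motor: Bystander: small dark round motor, 28 mm across, 26 mm high, standing on the base plate beside the head; origin under its centre.
- spare_board: Bystander: green circuit board, 40 x 36 x 8 mm, lying on the base plate beside the head; origin under its centre.
- driver: Bystander: screwdriver lying on the bench at the right; origin under its middle.
- pack_a: Bystander: black battery pack with red and grey bands and a yellow connector, 75 x 35 x 28 mm; origin under its centre.
- carton_a: Bystander: small white carton, 55 x 45 x 40 mm; origin under its centre.
- pack_b: Bystander: black battery pack with red and grey bands and a yellow connector, 75 x 35 x 28 mm; origin under its centre.
- carton_b: Bystander: small white carton, 55 x 45 x 40 mm; origin under its centre.

How it is judged:
On the way, in this order (a step that is already met when the one before it is completed fails the run):
1. the plunger is pressed down past the keeper plate while the keeper is still open (value of joint plunger above 0.0085 m and value of joint keeper below 0.01 m), for 0.1 s.
2. the keeper is slid home over the held-down plunger (value of joint plunger above 0.008 m and value of joint keeper above 0.021 m), for 0.1 s.
At the end, for the whole second after the job is handed in: The plunger stays down by more than 8 mm, trapped by the keeper, and the keeper is home: more than 21 mm of its 24 mm along. Nothing is still moving (all of step 2 and velocity of joint plunger between -0.005 and 0.005 m/s and velocity of joint keeper between -0.005 and 0.005 m/s); the robot touches nothing.
It fails at once if more than 25 N is put on the plunger (contact force between any of the arm, the fingers and plunger above 25 N).
It fails at once if a bystander is moved by more than 25 mm (distance of any of motor, spare_board, pack_a, pack_b, carton_a, carton_b, driver from where it was at the start of the episode above 0.025 m).
It also fails if it takes over 54 s, if anything falls off the work surface, if the arm or the gripper's body presses on something with over 40 N, if the wrist force passes 120 N, or if a joint passes its speed limit or range.

## Working session

There is one attempt and no reset: what is moved stays moved. The work goes in short steps, Python scripts to look and compute and a tool call to move; the robot and the scene stay as the last step left them, time stands still between calls to the robot, and variables do not carry over. Pictures are saved under pics/ and viewed, at most 10 in all, crops included, and the job is handed in when it is done.

Besides the shell and the picture viewer there is one more tool, called in YAML: its name, and indented under it one key for each argument. step_arm: Moves the arm, as the interface text tells. Its arguments: {"type":"object","properties":{"rows":{"type":"array","items":{"type":"array"}},"squeeze":{"type":"number"}},"required":["rows"]}

```bash
mkdir -p pics; cat > h.py <<'E'
import numpy as np, cv2
from plant import robot
from scipy.spatial.transform import Rotation as R
def cam(name):
    c=robot.calibration(name); K=np.array(c["K"])
    if "pose" in c: T=np.array(c["pose"])
    else:
        o=robot.get_obs(); W=np.eye(4); W[:3,:3]=R.from_quat(o["eef_rot"]).as_matrix(); W[:3,3]=o["ee_pos"]
        T=W@np.array(c["tool_from_camera"])
    return K,T,c
def ray(name,px):
    K,T,c=cam(name)
    d=np.linalg.inv(K)@np.array([px[0],px[1],1.]); d=np.array([d[0],-d[1],-d[2]])
    return T[:3,3],T[:3,:3]@d
def atz(name,px,z):
    o,d=ray(name,px); return o+d*(z-o[2])/d[2]
def proj(name,P):
    K,T,c=cam(name); p=np.linalg.inv(T)@np.append(P,1); q=K@np.array([p[0],-p[1],-p[2]]); return q[:2]/q[2]
def tri(obs):
    A=np.zeros((3,3));b=np.zeros(3)
    for n,p in obs:
        o,d=ray(n,p); d=d/np.linalg.norm(d); M=np.eye(3)-np.outer(d,d); A+=M;b+=M@o
    return np.linalg.solve(A,b)
E
python3 - <<'E'
from h import *
o=robot.get_obs(); print({k:np.round(v,3) for k,v in o.items()})
ims=[]
for n in("scene","side","wrist"):
    im=robot.camera(n); cv2.imwrite(f"pics/{n}0.png",im[:,:,::-1]); print(n,{k:v for k,v in robot.calibration(n).items()})
for n in("scene","side"):
    for q in("head_spot","bar_spot","jig_base","motor","spare_board"):
        r=robot.pinpoint(n,q)
        for d in r[:2]: print(n,q,np.round(d["location"],1),round(d["score"],2),np.round(atz(n,d["location"],0 if q=="jig_base" else .012),4))
    for q in("plunger","keeper"):
        for d in robot.masks_of(n,q)[:2]: print(n,q,np.round(d["location"],1),round(d["score"],2),d["mask"].sum())
E
```

```text
{'time': np.float64(0.0), 'joint_positions': array([-1.331,  0.126, -0.041,  1.405,  0.   ,  1.571]), 'qvel': array([-0.001, -0.002,  0.002,  0.002, -0.001, -0.   ]), 'effort': array([ 0.0000e+00, -4.3591e+01,  3.5292e+01,  1.7000e-02,  0.0000e+00,
        0.0000e+00]), 'ee_pos': array([ 0.125, -0.51 ,  0.255]), 'eef_rot': array([ 0.993,  0.12 , -0.   , -0.001]), 'wrist_force': array([ 0.481, -0.034, -0.629]), 'moment': array([-0.04 , -0.008, -0.048]), 'grip_force': np.float64(0.0), 'width': np.float64(0.085)}
scene {'K': array([[425.09745544,   0.        , 277.47749675],
       [  0.        , 425.09745544, 210.81572196],
       [  0.        ,   0.        ,   1.        ]]), 'pose': array([[ 0.49523106, -0.69643164,  0.51935456,  1.04481796],
       [ 0.86871759,  0.40297236, -0.28799831, -0.30311311],
       [-0.0087144 ,  0.59379815,  0.80456685,  0.96451951],
       [ 0.        ,  0.        ,  0.        ,  1.        ]])}
side {'K': array([[439.85746177,   0.        , 279.34068331],
       [  0.        , 439.85746177, 200.05299369],
       [  0.        ,   0.        ,   1.        ]]
[... 1175 characters left out ...]
7 [ 0.4471 -0.3838  0.012 ]
scene plunger [278.1 240.6] 0.64 255
scene keeper [274.2 245.9] 0.77 384
side head_spot [252.2 201.8] 0.76 [ 0.5523 -0.0227  0.012 ]
side bar_spot [259. 200.] 0.96 [ 0.5413 -0.0373  0.012 ]
side bar_spot [275.7 223.3] 0.43 [0.4607 0.0078 0.012 ]
side jig_base [260.1 206. ] 0.96 [ 0.5338 -0.0304  0.    ]
side jig_base [274.9 225.2] 0.7 [0.4651 0.0051 0.    ]
side motor [288.7 195.9] 0.57 [ 0.4844 -0.0902  0.012 ]
side motor [254.8 196.3] 0.27 [ 0.5583 -0.0427  0.012 ]
side spare_board [272.3 223.5] 0.63 [0.4674 0.0127 0.012 ]
side plunger [250.4 193.6] 0.64 251
side plunger [201.8 352. ] 0.38 868
side keeper [259.6 181.1] 0.77 266
side keeper [298.1 127.9] 0.52 377
```

```bash
python3 - <<'E'
import cv2,numpy as np
a=cv2.imread("pics/scene0.png")[170:320,180:370];b=cv2.imread("pics/side0.png")[120:270,170:360]
cv2.imwrite("pics/c0.png",np.hstack([cv2.resize(x,(400,316),interpolation=2) for x in(a,b)]))
E
```

```text
(no output)
```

View pics/c0.png

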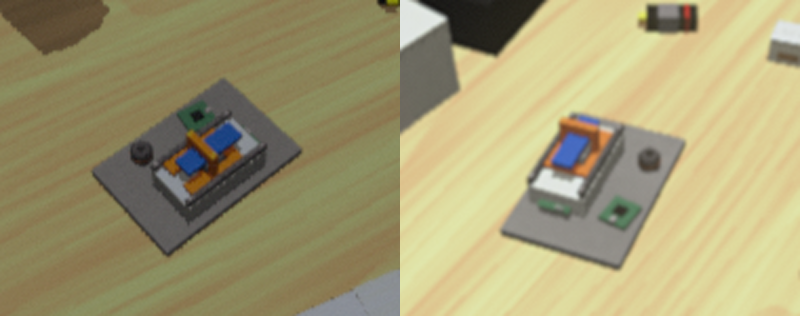

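View pics/scene0.png

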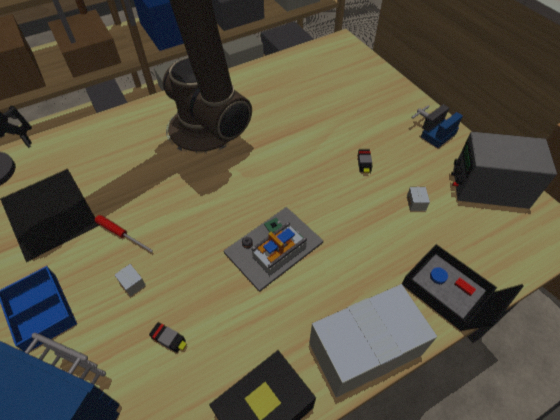

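The scene view shows the jig plate at about (273,247), with the head on it and the motor and the spare board beside it. In the crops, the green board edge faces the side camera and the orange bridge crosses the blue pad.

```bash
python3 - <<'E'
from h import *
P=[atz("scene",p,.012) for p in[(224.2,251.7),(285.9,208),(323,242.7),(259.8,290.7)]]
print(np.round(P,3),np.mean(P,0))
for i in range(4): 
    d=P[(i+1)%4]-P[i]; print(np.linalg.norm(d),np.degrees(np.arctan2(d[1],d[0])))
for n,c,off in(("green",(555,207),(400,0)),("cs",None,None)):
    if c: print(atz("side",(170+155/2.105,120+207/2.105),.03))
k=[(n,robot.masks_of(n,"keeper")[0]["location"]) for n in("scene","side")]
print(tri(k))
E
```

```text
[[ 0.475 -0.148  0.012]
 [ 0.433  0.063  0.012]
 [ 0.581  0.09   0.012]
 [ 0.619 -0.12   0.012]] [ 0.52720497 -0.02864452  0.012     ]
0.2150211516060306 101.30834827021737
0.14998336737770687 10.327393551868086
0.21339112609568234 -79.59829082788754
0.1465876911405677 -169.04772378874313
[0.52586575 0.04857083 0.03      ]
[ 0.5491837  -0.04568184  0.06483429]
```

step_arm:
  rows:
    - [0.25,[0.01,-0.01,0],0.05]
    - [0.25,[0.03,-0.024,0],0]
    - [0.25,[0.03,-0.024,0],0]
    - [0.25,[0.03,-0.024,0],0]
    - [0.25,[0.03,-0.024,0],0]
    - [0.25,[0.03,-0.024,0],0]
    - [0.25,[0.03,-0.024,0],0]
    - [0.25,[0.03,-0.024,0],0]
    - [0.25,[0.03,-0.024,0],0]
    - [0.25,[0.03,-0.024,0],0]
    - [0.25,[0.03,-0.024,0],0]
    - [0.25,[0.03,-0.024,0],0]
    - [0.25,[0.03,-0.024,0],0]
    - [0.25,[0.03,-0.024,0],0]
    - [0.25,[0.03,-0.024,0],0]
    - [0.25,[0.03,-0.024,0],0]
    - [0.25,[0.02,-0.015,0],0]
    - [0.25,[0.008,-0.01,0],0]
    - [0.25,[0,0,0],0]
    - [0.25,[0,0,0],0]

```text
time: 2.62
ee_pos: [0.5285, -0.0295, 0.2561]
eef_rot: [0.995, 0.095, -0.001, 0.0]
wrist_force: [-0.5, -0.7, 0.7]
width: 0.0214
grip_force: 0.0
```

```bash
python3 - <<'E'
from h import *
o=robot.get_obs(); print(o["time"],np.round(o["ee_pos"],4),np.round(o["eef_rot"],4),o["width"],o["wrist_force"])
im=robot.camera("wrist"); cv2.imwrite("pics/w1.png",im[:,:,::-1])
for q in("head_spot","bar_spot","jig_base"):
    for d in robot.pinpoint("wrist",q)[:2]: print(q,np.round(d["location"],1),round(d["score"],2),np.round(atz("wrist",d["location"],0 if q=="jig_base" else .012),4))
for q in("plunger","keeper"):
    for d in robot.masks_of("wrist",q)[:2]: print(q,np.round(d["location"],1),round(d["score"],2),d["mask"].sum())
E
```

```text
2.6167 [ 0.5285 -0.0295  0.2561] [ 9.954e-01  9.530e-02 -5.000e-04  1.000e-04] 0.021446490224041673 [-0.5351694  -0.73002586  0.73442705]
plunger [273.1 176.8] 0.56 1785
keeper [289.2 163.8] 0.97 1995
```

View pics/w1.png

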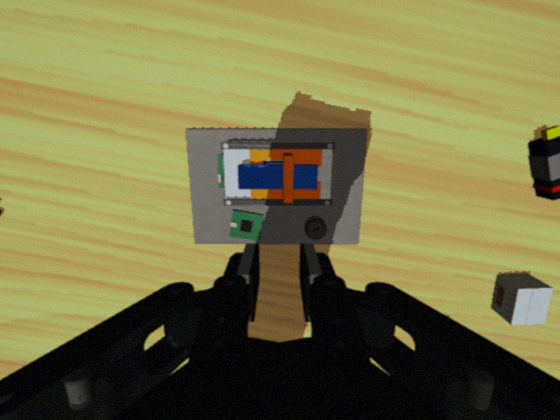

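The wrist view shows the jig with base +x pointing image-left. The pad spans about (238–317, 164–188), the bar is at (288,177), and motor and spare board lie below the head.

```bash
python3 - <<'E'
from h import *
im=cv2.imread("pics/w1.png").astype(int); B,G,Rr=im[...,0],im[...,1],im[...,2]
blue=(B>Rr+40)&(B>G+25); blue[250:]=0
ys,xs=np.nonzero(blue); print("blue",xs.min(),xs.max(),ys.min(),ys.max())
for y in range(164,192,3): 
    x=np.nonzero(blue[y,220:330])[0]+220; print(y,x.min() if len(x) else 0,x.max() if len(x) else 0, len(x))
# subpixel: pad end edges and middle row
row=blue[172:184]
l=np.mean([np.nonzero(r)[0].min() for r in row])-.5; r=np.mean([np.nonzero(r)[0].max() for r in row])+.5
t=np.mean([np.nonzero(blue[:,c])[0].min() for c in list(range(242,275))+list(range(300,314))if blue[:,c].any()])-.5
b=np.mean([np.nonzero(blue[:,c])[0].max() for c in list(range(242,275))+list(range(300,314))if blue[:,c].any()])+.5
print("edges l r t b",l,r,t,b)
for z in(.07,.08,.09,.1,.11):
    p=[atz("wrist",q,z) for q in((l,(t+b)/2),(r,(t+b)/2),((l+r)/2,t),((l+r)/2,b))]
    print(z,np.linalg.norm(p[0]-p[1]),np.linalg.norm(p[2]-p[3]),np.round((p[0]+p[1])/2,4))
d=p[0]-p[1]; print("ang",np.degrees(np.arctan2(d[1],d[0])))
for y in (158,170,185,198): print(y,[tuple(im[y,x][::-1]) for x in range(279,298)])
# side and scene blue
for n in("scene","side"):
    i2=cv2.imread(f"pics/{n}0.png").astype(int); m=((i2[...,0]>i2[...,2]+40)&(i2[...,0]>i2[...,1]+25)).astype(np.uint8)
    m[:170]=0 if n=="scene" else m[:170]; s=m[150:300,220:340]; c=np.argwhere(s)+[150,220]; print(n,len(c),c.min(0),c.max(0))
K=robot.camera("wrist")
E
```

```text
blue 238 316 164 188
164 245 267 6
167 238 316 68
170 238 316 68
173 238 316 68
176 238 316 68
179 239 316 67
182 239 316 67
185 239 315 66
188 239 315 36
191 0 0 0
edges l r t b 238.0 316.4166666666667 164.37234042553192 187.96808510638297
0.07 0.08273255474849166 0.025017469568749277 [ 0.5473 -0.0249  0.07  ]
0.08 0.080011943022505 0.024194784698565387 [ 0.5488 -0.0247  0.08  ]
0.09 0.07729133129651836 0.023372099828381277 [ 0.5503 -0.0245  0.09  ]
0.1 0.07457071957053167 0.02254941495819728 [ 0.5518 -0.0243  0.1   ]
0.11 0.07185010784454501 0.02172673008801328 [ 0.5533 -0.024   0.11  ]
ang 100.76884926457923
158 [(np.int64(135), np.int64(49), np.int64(0)), (np.int64(138), np.int64(55), np.int64(1)), (np.int64(136), np.int64(55), np.int64(0)), (np.int64(122), np.int64(47), np.int64(5)), (np.int64(109), np.int64(41), np.int64(0)), (np.int64(123), np.int64(45), np.int64(0)), (np.int64(134), np.int64(50), np.int64(0)), (np.int64(137), np.int64(53), np.int64(0)), (np.int64(134), np.int64(51), np.int64(0)), (np.int64(136), np.int64(57), np.int64(1)), (np.int64(139), np.int64(55), np.int
[... 2241 characters left out ...]
int64(41), np.int64(3)), (np.int64(128), np.int64(49), np.int64(5)), (np.int64(132), np.int64(50), np.int64(0)), (np.int64(132), np.int64(47), np.int64(0)), (np.int64(133), np.int64(53), np.int64(0)), (np.int64(134), np.int64(50), np.int64(0)), (np.int64(130), np.int64(50), np.int64(1)), (np.int64(136), np.int64(55), np.int64(4)), (np.int64(135), np.int64(53), np.int64(6)), (np.int64(123), np.int64(48), np.int64(7)), (np.int64(112), np.int64(41), np.int64(1)), (np.int64(118), np.int64(45), np.int64(4)), (np.int64(121), np.int64(48), np.int64(0)), (np.int64(123), np.int64(49), np.int64(5)), (np.int64(129), np.int64(55), np.int64(18))]
scene 245 [228 264] [252 294]
side 181 [175 243] [199 263]
```

```bash
python3 - <<'E'
from h import *
o=robot.get_obs(); M=R.from_quat(o["eef_rot"]).as_matrix(); p=o["ee_pos"]
for zp in(.069,.072,.075):
    pc=atz("wrist",(277.2,176.2),zp); b=atz("wrist",(288.2,177.5),zp+.017)
    print(zp,"pad tool",np.round(M.T@(pc-p),4),"bar tool",np.round(M.T@(b-p),4))
E
```

```text
0.069 pad tool [ 0.0194 -0.002   0.1876] bar tool [0.0207 0.0091 0.1706]
0.072 pad tool [ 0.0199 -0.002   0.1846] bar tool [0.0212 0.009  0.1676]
0.075 pad tool [ 0.0203 -0.002   0.1816] bar tool [0.0216 0.0089 0.1646]
```

step_arm:
  rows:
    - [0.25,[0.02,0.009,0.02],0]
    - [0.25,[0,0,0.03],0]
    - [0.25,[0,0,0.03],0]
    - [0.25,[0,0,0.025],0]
    - [0.25,[0,0,0.015],0]
    - [0.25,[0,0,0.006],0]
    - [0.25,[0,0,0],0]
    - [0.25,[0,0,0],0]
    - [0.25,[0,0,0],0]

```text
time: 3.72
ee_pos: [0.551, -0.0349, 0.1319]
eef_rot: [0.996, 0.095, 0.001, 0.0]
wrist_force: [-0.5, -0.8, -0.5]
width: 0.0212
grip_force: 0.0
```

```bash
python3 - <<'E'
from h import *
o=robot.get_obs(); print(np.round(o["ee_pos"],4),o["wrist_force"],o["width"])
im=robot.camera("wrist"); s=robot.camera("side"); 
cv2.imwrite("pics/w2.png",np.hstack([cv2.resize(im[:,:,::-1],(440,330)),cv2.resize(s[130:260,190:330,::-1],(355,330),interpolation=2)]))
E
```

```text
[ 0.551  -0.0349  0.1319] [-0.48553154 -0.80781505 -0.47834289] 0.021226975419157974
```

View pics/w2.png

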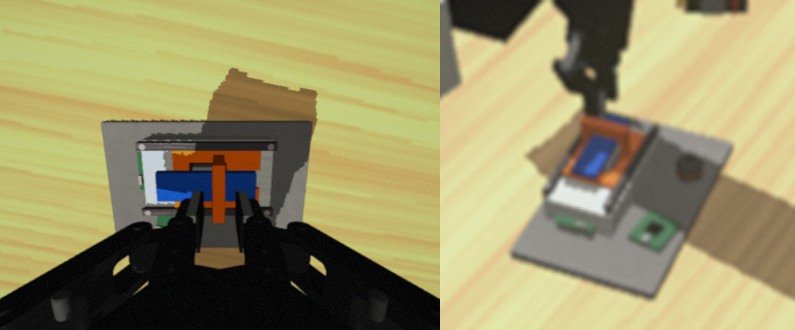

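The wrist view shows the fingers straddling the bar symmetrically: bar at about column 279 in full-image pixels, which is the finger midline.

step_arm:
  rows:
    - [0.25,[-0.001,0,0.01],0]
    - [0.25,[0,0,0.01],0]
    - [0.25,[0,0,0.006],0]
    - [0.25,[0,0,0],0]
    - [0.25,[0,0,0],0]

```text
time: 4.23
ee_pos: [0.5485, -0.0348, 0.1034]
eef_rot: [0.995, 0.095, -0.001, -0.0]
wrist_force: [0.8, -0.1, 0.5]
width: 0.0213
grip_force: 0.0
```

step_arm:
  rows:
    - [0.25,[0,0,0.001],0]
    - [0.25,[0,0,0.001],0]
    - [0.25,[0,0,0.001],0]
    - [0.25,[0,0,0.001],0]
    - [0.25,[0,0,0],0]
    - [0.25,[0,0,0],0]

```text
time: 4.73
ee_pos: [0.5492, -0.0348, 0.1003]
eef_rot: [0.995, 0.095, 0.0, 0.0]
wrist_force: [0.8, 0.7, 0.7]
width: 0.0215
grip_force: 0.0
```

step_arm:
  rows:
    - [0.25,[0,0,0.001],0]
    - [0.25,[0,0,0.001],0]
    - [0.25,[0,0,0.001],0]
    - [0.25,[0,0,0],0]
    - [0.25,[0,0,0],0]

```text
time: 5.15
ee_pos: [0.5491, -0.0349, 0.0972]
eef_rot: [0.996, 0.095, -0.0, -0.0]
wrist_force: [-0.2, 0.7, 0.7]
width: 0.0211
grip_force: 0.0
```

step_arm:
  rows:
    - [0.25,[0,0,0.001],0]
    - [0.25,[0,0,0.001],0]
    - [0.25,[0,0,0],0]
    - [0.25,[0,0,0],0]

```text
time: 5.48
ee_pos: [0.5493, -0.0349, 0.0955]
eef_rot: [0.996, 0.095, 0.0, 0.0]
wrist_force: [0.1, -0.1, 1.9]
width: 0.021
grip_force: 1.0
```

step_arm:
  rows:
    - [0.25,[0,0,0.001],0]
    - [0.25,[0,0,0.001],0]
    - [0.25,[0,0,0],0]
    - [0.25,[0,0,0],0]

```text
time: 5.82
ee_pos: [0.5493, -0.0349, 0.0934]
eef_rot: [0.996, 0.095, 0.0, 0.0]
wrist_force: [-0.2, -0.7, 2.6]
width: 0.0216
grip_force: 1.5
```

step_arm:
  rows:
    - [0.25,[0,0,0.001],0]
    - [0.25,[0,0,0.001],0]
    - [0.25,[0,0,0],0]
    - [0.25,[0,0,0],0]

```text
time: 6.15
ee_pos: [0.5493, -0.0349, 0.0914]
eef_rot: [0.996, 0.095, 0.0, 0.0]
wrist_force: [-0.6, -0.2, 3.8]
width: 0.0214
grip_force: 2.0
```

step_arm:
  rows:
    - [0.25,[0,0,0.001],0]
    - [0.25,[0,0,0.001],0]
    - [0.25,[0,0,0],0]
    - [0.25,[0,0,0],0]

```text
time: 6.48
ee_pos: [0.5493, -0.0349, 0.0894]
eef_rot: [0.996, 0.095, 0.0, 0.0]
wrist_force: [-0.0, -1.2, 4.7]
width: 0.021
grip_force: 2.5
```

step_arm:
  rows:
    - [0.25,[0,0,0.001],0]
    - [0.25,[0,0,0.001],0]
    - [0.25,[0,0,0],0]
    - [0.25,[0,0,0],0]

```text
time: 6.82
ee_pos: [0.5493, -0.0349, 0.0875]
eef_rot: [0.995, 0.095, 0.0, 0.0]
wrist_force: [-1.1, 0.1, 5.2]
width: 0.0208
grip_force: 3.0
```

step_arm:
  rows:
    - [0.25,[0,0,0.0005],0]
    - [0.25,[0,0,0.0005],0]
    - [0.25,[0,0,0],0]
    - [0.25,[0,0,0],0]

```text
time: 7.15
ee_pos: [0.5493, -0.0349, 0.0866]
eef_rot: [0.996, 0.095, 0.0, 0.0]
wrist_force: [-0.9, -0.3, 6.0]
width: 0.0212
grip_force: 3.2
```

step_arm:
  rows:
    - [0.25,[0,0,0.0004],0]
    - [0.25,[0,0,0],0]
    - [0.25,[0,0,0],0]

```text
time: 7.4
ee_pos: [0.5493, -0.0349, 0.0862]
eef_rot: [0.996, 0.095, 0.0, 0.0]
wrist_force: [-0.9, -0.1, 6.6]
width: 0.0213
grip_force: 3.3
```

step_arm:
  rows:
    - [0.25,[0,0,0.0004],0]
    - [0.25,[0,0,0],0]
    - [0.25,[0,0,0],0]

```text
time: 7.65
ee_pos: [0.5493, -0.0349, 0.0859]
eef_rot: [0.995, 0.095, 0.0, 0.0]
wrist_force: [-0.7, 0.1, 6.7]
width: 0.0213
grip_force: 3.4
```

step_arm:
  rows:
    - [0.25,[0,0,0.0004],0]
    - [0.25,[0,0,0],0]
    - [0.25,[0,0,0],0]

```text
time: 7.9
ee_pos: [0.5493, -0.0349, 0.0855]
eef_rot: [0.995, 0.095, 0.0, 0.0]
wrist_force: [-0.8, -0.0, 7.5]
width: 0.0214
grip_force: 3.5
```

step_arm:
  rows:
    - [0.25,[0,0,0.0004],0]
    - [0.25,[0,0,0],0]
    - [0.25,[0,0,0],0]

```text
time: 8.15
ee_pos: [0.5493, -0.0349, 0.0853]
eef_rot: [0.996, 0.095, 0.0, 0.0]
wrist_force: [-1.2, 0.3, 8.9]
width: 0.0216
grip_force: 4.1
```

step_arm:
  rows:
    - [0.25,[0,-0.001,0],0]
    - [0.25,[0,-0.001,0],0]
    - [0.25,[0,-0.001,0],0]
    - [0.25,[0,-0.001,0],0]
    - [0.25,[0,0,0],0]

```text
time: 8.57
ee_pos: [0.5492, -0.032, 0.0855]
eef_rot: [0.996, 0.094, 0.001, 0.001]
wrist_force: [0.3, -4.4, 6.9]
width: 0.0214
grip_force: 3.5
```

step_arm:
  rows:
    - [0.25,[0,-0.001,0],0]
    - [0.25,[0,-0.001,0],0]
    - [0.25,[0,-0.001,0],0]
    - [0.25,[0,-0.001,0],0]
    - [0.25,[0,0,0],0]

```text
time: 8.98
ee_pos: [0.5487, -0.0283, 0.0855]
eef_rot: [0.996, 0.094, 0.001, 0.002]
wrist_force: [0.6, -6.0, 7.7]
width: 0.0211
grip_force: 3.9
```

step_arm:
  rows:
    - [0.25,[0,-0.001,0],0]
    - [0.25,[0,-0.001,0],0]
    - [0.25,[0,-0.001,0],0]
    - [0.25,[0,-0.001,0],0]
    - [0.25,[0,0,0],0]

```text
time: 9.4
ee_pos: [0.5479, -0.0245, 0.0855]
eef_rot: [0.996, 0.094, 0.001, 0.002]
wrist_force: [1.3, -5.8, 6.6]
width: 0.0214
grip_force: 4.1
```

step_arm:
  rows:
    - [0.25,[0,-0.001,0],0]
    - [0.25,[0,-0.001,0],0]
    - [0.25,[0,-0.001,0],0]
    - [0.25,[0,-0.001,0],0]
    - [0.25,[0,-0.001,0],0]
    - [0.25,[0,-0.001,0],0]
    - [0.25,[0,0,0],0]

```text
time: 9.98
ee_pos: [0.5468, -0.0186, 0.0855]
eef_rot: [0.996, 0.094, 0.001, 0.002]
wrist_force: [0.8, -6.0, 7.2]
width: 0.0216
grip_force: 4.0
```

step_arm:
  rows:
    - [0.25,[0,-0.001,0],0]
    - [0.25,[0,-0.001,0],0]
    - [0.25,[0,-0.001,0],0]
    - [0.25,[0,-0.001,0],0]
    - [0.25,[0,-0.001,0],0]
    - [0.25,[0,0,0],0]

```text
time: 10.48
ee_pos: [0.5458, -0.0136, 0.0855]
eef_rot: [0.996, 0.094, 0.001, 0.002]
wrist_force: [0.4, -5.4, 7.3]
width: 0.0214
grip_force: 4.1
```

```bash
python3 - <<'E'
from h import *
im=robot.camera("wrist"); s=robot.camera("side"); 
cv2.imwrite("pics/w3.png",np.hstack([cv2.resize(im[140:380,120:440,::-1],(440,330)),cv2.resize(s[130:260,190:330,::-1],(355,330),interpolation=2)]))
E
```

```text
(no output)
```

View pics/w3.png

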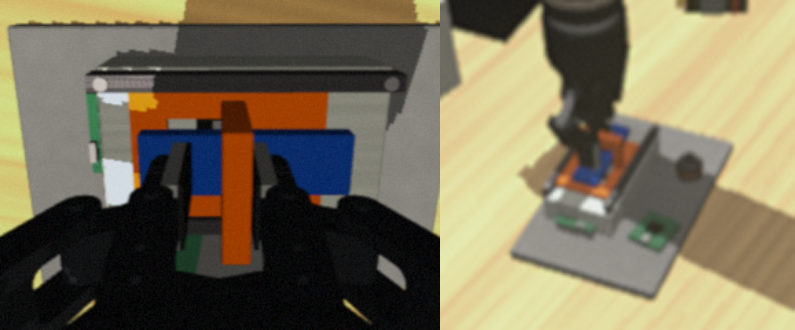

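The wrist view shows the −x finger against the bar (crop x≈237). The orange plate has moved left with it and the pad is held down.

step_arm:
  rows:
    - [0.25,[0,-0.001,0],0]
    - [0.25,[0,-0.001,0],0]
    - [0.25,[0,-0.001,0],0]
    - [0.25,[0,-0.001,0],0]
    - [0.25,[0,0,0],0]

```text
time: 11.0
ee_pos: [0.5451, -0.0097, 0.0855]
eef_rot: [0.996, 0.094, 0.001, 0.002]
wrist_force: [1.2, -5.6, 6.0]
width: 0.0216
grip_force: 4.1
```

step_arm:
  rows:
    - [0.25,[0,-0.001,0],0]
    - [0.25,[0,-0.001,0],0]
    - [0.25,[0,0,0],0]

```text
time: 11.25
ee_pos: [0.5447, -0.0078, 0.0855]
eef_rot: [0.996, 0.094, 0.001, 0.002]
wrist_force: [0.7, -5.6, 6.8]
width: 0.0213
grip_force: 4.0
```

step_arm:
  rows:
    - [0.25,[0,-0.001,0],0]
    - [0.25,[0,0,0],0]

```text
time: 11.42
ee_pos: [0.5445, -0.0068, 0.0855]
eef_rot: [0.996, 0.094, 0.001, 0.002]
wrist_force: [0.8, -6.3, 7.1]
width: 0.0216
grip_force: 4.1
```

step_arm:
  rows:
    - [0.25,[0,-0.0007,0],0]
    - [0.25,[0,0,0],0]

```text
time: 11.58
ee_pos: [0.5445, -0.0064, 0.0855]
eef_rot: [0.996, 0.094, 0.001, 0.002]
wrist_force: [1.6, -7.1, 6.2]
width: 0.0215
grip_force: 5.1
```

step_arm:
  rows:
    - [0.25,[0,-0.0007,0],0]
    - [0.25,[0,0,0],0]

```text
time: 11.75
ee_pos: [0.5444, -0.0063, 0.0855]
eef_rot: [0.996, 0.094, 0.001, 0.003]
wrist_force: [2.1, -9.9, 6.6]
width: 0.0213
grip_force: 6.1
```

step_arm:
  rows:
    - [0.25,[0,-0.0005,0],0]
    - [0.25,[0,0,0],0]

```text
time: 11.92
ee_pos: [0.5444, -0.0062, 0.0855]
eef_rot: [0.996, 0.094, 0.001, 0.003]
wrist_force: [1.5, -10.9, 7.2]
width: 0.0214
grip_force: 6.7
```

step_arm:
  rows:
    - [0.25,[0,0.001,0],0]
    - [0.25,[0,0.001,0],0]
    - [0.25,[0,0.001,0],0]
    - [0.25,[0,0.001,-0.001],0]
    - [0.25,[0,0.001,-0.001],0]
    - [0.25,[0,0.001,-0.002],0]
    - [0.25,[0,0,-0.004],0]
    - [0.25,[0,0,-0.006],0]
    - [0.25,[0,0,-0.01],0]
    - [0.25,[0,0,-0.02],0]
    - [0.25,[0,0,-0.03],0]
    - [0.25,[0,0,-0.03],0]
    - [0.25,[0,0,-0.03],0]
    - [0.25,[0,0,-0.03],0]
    - [0.25,[0,0,0],0]
    - [0.25,[0,0,0],0]
    - [0.25,[0,0,0],0]

```text
time: 13.33
ee_pos: [0.5442, -0.0095, 0.2487]
eef_rot: [0.996, 0.095, 0.0, 0.0]
wrist_force: [1.0, 0.0, -0.4]
width: 0.021
grip_force: 0.0
```

```bash
python3 - <<'E'
from h import *
im=robot.camera("wrist"); s=robot.camera("side"); 
cv2.imwrite("pics/w4.png",np.hstack([cv2.resize(im[80:260,160:400,::-1],(440,330)),cv2.resize(s[130:260,190:330,::-1],(355,330),interpolation=2)]))
E
```

```text
(no output)
```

View pics/w4.png

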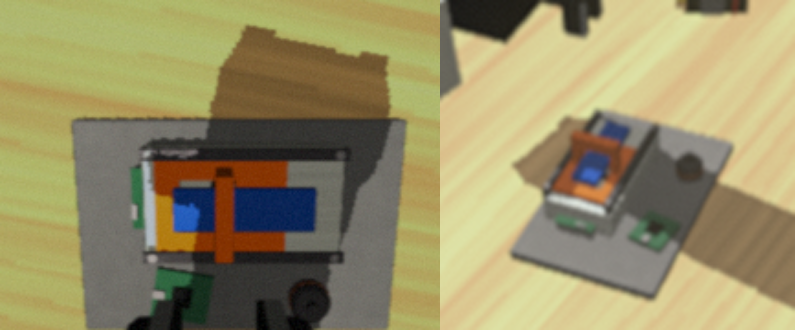

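The wrist view shows the bar (crop x≈225) left of the pad centre (x≈244). That is about 11–12 mm towards +x, so the keeper is home, and the pad stays low and trapped in the side view.

```bash
python3 -c "
from plant import robot
print(robot.finish_job())"
```

```text
the job is handed in; nothing more can be done
None
```

I pressed the pad to its stop (wrist force stayed under about 14 N at every reading), slid the keeper to its end stop, and backed the arm off; the last picture shows the pad trapped. The job is handed in; no verdict came back.

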